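Wind the electrode carousel on to its empty place

ROBOT

A 6-joint arm with a two-finger parallel gripper is mounted at the origin on the work surface. World frame = base frame: x ahead of the robot, y to its left, z up, the work surface at z = 0. Lengths are in m, angles in rad, forces in N, time in s.
With the tool pointing down it reaches from about 0.425 to 0.95 m from the base axis. Payload 3.5 kg.
Tool frame: the origin (TCP) lies on the centre line of the jaws, within the pads' length; the fingertips stand 14 mm ahead of it and the grasp point (between the pads) lies 5 mm behind it (ctrl.tip_reach is the distance from the TCP to the fingertips, in m); z points along the fingers, y is the line along which they close (so a half turn about z gives the same grasp; the last joint's range is limited). The gripper opens to 85 mm and grips with 20 to 120 N. Pads are 22 mm wide; open, the fingers measure 114 mm over their backs; the gripper's body (76 mm by 85 mm) begins 54 mm behind the grasp point. The pads swing forward as they close: fully open they stand 13 mm farther back than shut.
Start: joints at [1.119, 0.286, 1.577, -0, 1.279, -0.15], TCP at [0.201, 0.644, 0.208] pointing down, gripper open.
Joint ranges: [-2.77, 2.77], [-0.9, 2.22], [0.21, 2.48], [-1.53, 4.67], [0.24, 2.81], [-2.84, 2.84]. Speed limits (rad/s): [2.79, 2.79, 3.14, 3.14, 3.14, 3.14].

INTERFACE

Orientations are given as a unit quaternion [x, y, z, w].
In Python, from plant import get_state, imaging, workorder, ctrl gives the robot as it stands. The module is installed in compiled form; this text tells all that it offers.
- The arm moves only by the shell command python3 -m jog 'ROWS' [FORCE]. ROWS is JSON, a list of rows, each a list of 7 numbers: the closure, from 0 (fully open) to 1 (shut), then the shift along the tool's x, y, z in mm, then the turn, a rotation vector about the tool's x, y, z in rad. In form: [[gripper, tx, ty, tz, ax, ay, az], ...]. A call has 1 to 12 rows; each row is the pose to reach, as a shift and turn from the pose commanded when the call began, along the tool's axes at that moment; what a row does not reach only later rows make up. A row lasts 1/10 s, in which the tool goes at most 50 mm and 8.59 degrees, less where a joint would pass 70% of its speed; a pose out of reach is approached as far as the arm can. A call with a gripper value outside its range is refused whole. The fingers move at their own pace and stop on an object; FORCE is the grip in N (left out, the last holds). Time passes only in rows, so rows that repeat a pose let the fingers close. It gives the time, the measured TCP pose, the force, the opening and the grip force at its end, in the units of the state.
- get_state(): the state, without advancing time (a new reading comes with each control period).
- imaging.read_camera(name): name is "scene" or "top" or "wrist"; returns a dict with "image" (384x512x3 uint8, blue, green, red), "fx", "fy", "cx", "cy" (pixels), "k1" (the pictures are not rectified: a ray, as slopes to the right and down, at radius r is drawn at 1 + k1 r^2 times it, then the intrinsics apply), "R" (3x3) and "t" (3): a world point X has camera coordinates R X + t; the wrist camera has in their place "tool_from_camera" (4x4, takes a point from camera to tool coordinates, whose origin is the TCP and whose axes are the flange's). Camera axes: x right, y down, z forward; pixel columns grow to the right and rows downward; lengths in m; the calibration is good to about 2 mm. A picture is of the moment at which its call begins: read the wrist's pose just before it. There is no depth.
- workorder.sign_off(): hands the job in; it is judged then, once.
The state is a dict: "time": time; "qpos": joint angles; "dq": joint speeds; "joint_efforts": joint torques, N m; "eef_pos": TCP position; "tcp_rot": TCP orientation; "contact_force": force on the tool from outside, world axes, zero at the start; "wrist_torque": the same for the moment, N m; "opening": opening from 0.0 (shut) to 1.0 (fully open); "finger_force": force on a finger pad.
Only numpy, scipy, OpenCV 4.12 (cv2) and the standard library are available. Lean on these libraries where they do the work, as an engineer would, in place of code of your own. Each camera call takes 0.05 s, during which the arm holds its last target. There are 200 camera calls.

TASK

Of the two worm-drive carousels on the desk, take the one loaded with round rubber bulb electrodes and wind its crank clockwise, about two turns, until the carousel's one empty place stands in line with the fixed pointer, then let go of the crank. Leave the crank of the other carousel, the one loaded with thin steel studs, as it is.

Things in the scene. Friction and masses are not known exactly. Their poses are not given: they have to be found in the camera images.
- ball_carousel (a joint): 160 mm disc (top at 52 mm) bearing 7 round black bulbs (28 mm, tops at 87 mm); 8 places 45 deg apart, one empty (dark socket). Value (rad) grows clockwise seen from above; 0: empty place at the dark pointer at the rim's side away from the crank. Starts at -0.98 to -0.60. Self-locking 16:1 worm: one clockwise crank turn moves it 0.393 rad clockwise; two turns = one place. Stays where left.
- ball_hub (a point): Point on the vertical axis of the bulb unit's crank, 115 mm above the desk, in free air over the crank's steel hub (hub top at 94 mm), level with the middle of its knob. The crank stands on the grey gear housing (85 x 95 mm, top at 70 mm) at the robot's end of the unit, 160 mm from the disc's axis, and turns without stops.
- ball_knob (a point): Middle of the black upright crank knob: cylinder 20 mm across, 44 mm tall (91 to 135 mm above the desk), this point at 115 mm, 35 mm from the crank axis; crank arm top below it at 90 mm. It spins freely on its pin: grip it from above and carry it round the circle, gripper heading unchanged. About 3 N turns the crank.
- stud_knob (a point): The same point of the same knob on the other unit, which is identical but carries thin upright steel studs (8 mm across, tops at 80 mm) instead of bulbs. Its crank must not be turned. Either unit may stand on the left or the right.

How it is judged:
At the end, for the whole second after the job is handed in: The empty place of the bulb carousel stands in line with its pointer to within 0.19 rad (11 degrees, a quarter of a place) and the carousel is at rest (value of joint ball_carousel between -0.19 and 0.19 rad and velocity of joint ball_carousel between -0.03 and 0.03 rad/s); the robot touches nothing.
It fails at once if the other unit's crank is turned (its knob moves more than 15 mm) (distance of stud_knob from where it was at the start of the episode above 0.015 m).
It also fails if it takes over 64 s, if anything falls off the work surface, if the arm or the gripper's body presses on something with over 40 N, if the wrist force passes 120 N, or if a joint passes its speed limit or range.

## Working session

There is one attempt and no reset: what is moved stays moved. The work goes in short steps, Python scripts to look and compute and a shell command to move; the robot and the scene stay as the last step left them, time stands still between calls to the robot, and variables do not carry over. Pictures are saved under pics/ and viewed, at most 10 in all, crops included, and the job is handed in when it is done.

```bash
mkdir -p pics
python3 - <<'E'
from plant import get_state, imaging
import cv2
for n in("top","scene"):
    c=imaging.read_camera(n); cv2.imwrite(f"pics/{n}0.png",c["image"])
    print(n,c["fx"],c["cx"],c["cy"],c["k1"],c["R"],c["t"])
s=get_state(); print(s["time"],s["eef_pos"],s["tcp_rot"],s["opening"])
E
```

```text
top 483.4698750480979 255.65458337472157 199.34023939681308 -0.06493755990479202 [[ 0.00985777 -0.99976167  0.01947906]
 [-0.98551046 -0.01301223 -0.1691148 ]
 [ 0.16932796 -0.01752972 -0.98540385]] [-0.03123691  0.60168367  1.04156263]
scene 348.1800302083433 255.35301857908317 191.541927215649 -0.006389139608654927 [[-0.2145064   0.97670542  0.0057907 ]
 [ 0.61155625  0.13892945 -0.77890793]
 [-0.76156809 -0.16353939 -0.62711156]] [ 0.16200306 -0.26961648  1.31202184]
0.1 [0.20029112 0.64392623 0.20677159] [ 1.50296774e-01  9.88640346e-01 -1.02280417e-03 -3.15835185e-04] 1.0038976219714542
```

View pics/top0.png

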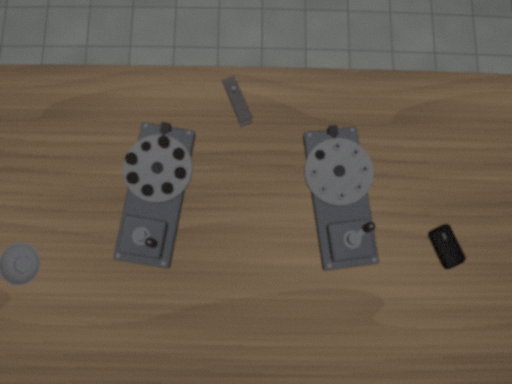

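View pics/scene0.png

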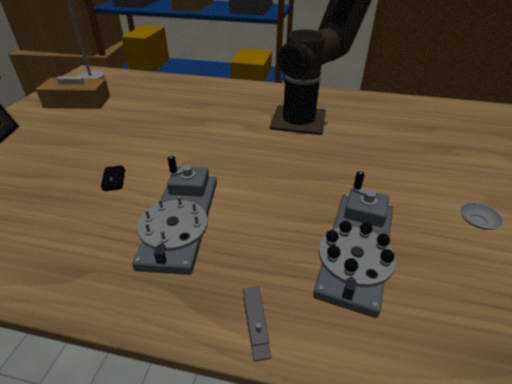

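Top view: the bulb unit is on the left, with its disc at about (157,168), hub at (141,236), knob at (151,242), empty socket at (146,146) and pointer at (166,128). The stud unit is on the right. I'll zoom in to measure.

```bash
cat > h.py <<'E'
import numpy as np, cv2
from plant import get_state, imaging
from scipy.spatial.transform import Rotation as Ro
def ray(c,u,v):
    d=np.array([(u-c["cx"])/c["fx"],(v-c["cy"])/c["fy"]]); p=d.copy()
    for _ in range(20): p=d/(1+c["k1"]*(p@p))
    return np.array([*p,1])
def at(c,u,v,z):
    R=np.array(c["R"]);o=-R.T@np.array(c["t"]);d=R.T@ray(c,u,v)
    return o+d*(z-o[2])/d[2]
E
python3 - <<'E'
from h import *
c=imaging.read_camera("top")
cv2.imwrite("pics/crop1.png",cv2.resize(c["image"][115:275,105:205],None,fx=3.7,fy=3.7,interpolation=cv2.INTER_CUBIC))
h=at(c,141,236,.094);k=at(c,151.5,242.5,.135);d=at(c,157,168,.052);e=at(c,146,146,.052);p=at(c,166,127,.06)
print(h,k,d,e,p)
E
```

```text
[0.51177214 0.22135859 0.094     ] [0.49494584 0.19014101 0.135     ] [0.6715483  0.20168101 0.052     ] [0.72322167 0.22948712 0.052     ] [0.76681763 0.18396497 0.06      ]
```

View pics/crop1.png

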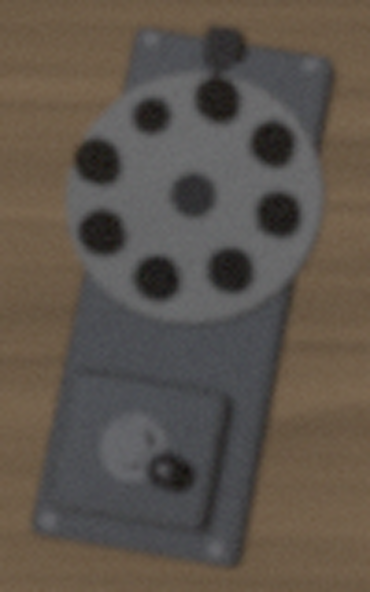

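The pointer and empty socket are confirmed: the empty place is about 0.65 rad short of the pointer. Next I'll work out the shift to above the knob.

```bash
cat >> h.py <<'E'
def tool(target):
    s=get_state(); return Ro.from_quat(s["tcp_rot"]).inv().apply(np.array(target)-s["eef_pos"])*1e3
E
python3 - <<'E'
from h import *
c=imaging.read_camera("top")
h=at(c,140.1,235.8,.094);k=at(c,151.5,242.3,.135);d=at(c,157.7,168,.052);e=at(c,146.1,146.4,.052);p=at(c,165.3,127.2,.06)
print(h,k,d,np.arctan2(*(d-h)[1::-1]),np.arctan2(*(p-d)[1::-1]),np.arctan2(*(e-d)[1::-1]))
print(tool([.497,.20,.27]))
E
```

```text
[0.51217424 0.22331306 0.094     ] [0.4953564  0.19015899 0.135     ] [0.67156869 0.20008039 0.052     ] -0.14473656742111551 -0.15210289781084724 0.5214348829357177
[-415.16187988 -335.94683912  -62.44016903]
```

```bash
python3 -m jog '[[0,0,0,-62,0,0,0],[0,-42,-34,-62,0,0,0],[0,-84,-68,-62,0,0,0],[0,-126,-102,-62,0,0,0],[0,-168,-136,-62,0,0,0],[0,-210,-170,-62,0,0,0],[0,-252,-204,-62,0,0,0],[0,-294,-238,-62,0,0,0],[0,-336,-272,-62,0,0,0],[0,-378,-306,-62,0,0,0],[0,-415,-336,-62,0,0,0],[0,-415,-336,-62,0,0,0]]'
python3 -m jog '[[0,0,0,0,0,0,0],[0,0,0,0,0,0,0],[0,0,0,0,0,0,0]]'
python3 - <<'E'
from h import *
s=get_state(); c=imaging.read_camera("wrist"); np.save("w1.npy",np.array([s["eef_pos"],s["tcp_rot"]],dtype=object),allow_pickle=True)
cv2.imwrite("pics/w1.png",c["image"]); print(s["eef_pos"],s["tcp_rot"],s["qpos"],c["tool_from_camera"])
E
```

```text
time: 1.4
eef_pos: [0.4981, 0.1976, 0.27]
tcp_rot: [0.151, 0.988, -0.0, 0.0]
contact_force: [0.7, 0.9, -0.1]
opening: 1.001
finger_force: 0.0
time: 1.7
eef_pos: [0.4963, 0.2011, 0.2699]
tcp_rot: [0.15, 0.989, 0.0, -0.0]
contact_force: [0.1, 0.3, 0.8]
opening: 1.002
finger_force: 0.0
[0.49634242 0.20113549 0.2698895 ] [ 1.49857035e-01  9.88707624e-01  1.29025577e-04 -2.93249185e-04] [ 1.95244520e-01 -6.66030711e-02  1.84800708e+00  4.51438981e-04
  1.36065304e+00 -1.07479872e+00] [[-3.10570850e-04 -9.62212226e-01 -2.72300449e-01  6.91760727e-02]
 [ 9.99999791e-01 -1.44360544e-04 -6.30426079e-04 -2.46506541e-04]
 [ 5.67294240e-04 -2.72300588e-01  9.62212070e-01 -1.64539486e-01]
 [ 0.00000000e+00  0.00000000e+00  0.00000000e+00  1.00000000e+00]]
```

View pics/w1.png

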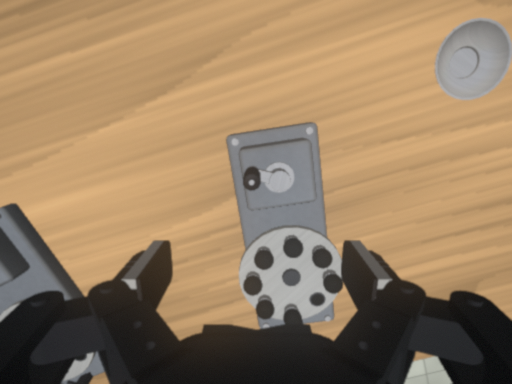

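The wrist view shows the hub top at about (279,177) and the knob at about (252,177), with the light pin dot at (252,183). The disc is at (291,277). I'll triangulate these.

Run:
```python
from h import *
c=imaging.read_camera("wrist")
s=np.load("w1.npy",allow_pickle=True); R=Ro.from_quat(np.array(s[1],float)).as_matrix()
T=c["tool_from_camera"]; Rw=R@T[:3,:3]; o=np.array(s[0],float)+R@T[:3,3]
c["R"]=Rw.T; c["t"]=-Rw.T@o
cv2.imwrite("pics/w1c.png",cv2.resize(c["image"][110:240,200:340],None,fx=4,fy=4,interpolation=cv2.INTER_CUBIC))
print(at(c,279,177,.094),at(c,252,183,.135),at(c,252,172,.135),at(c,252,183,.1))
w=lambda X:(lambda p:(c["fx"]*p[0]/p[2]+c["cx"],c["fy"]*p[1]/p[2]+c["cy"]))(c["R"]@np.array(X)+c["t"])
print("pred knob top",w([.4954,.1902,.135]),"bottom",w([.4954,.1902,.091]),"hub",w([.512,.2233,.094]), c["k1"],o)
```

```text
[0.50894058 0.22564903 0.094     ] [0.49718825 0.19551008 0.135     ] [0.48569328 0.19913308 0.135     ] [0.50500694 0.19249095 0.1       ]
pred knob top (np.float64(246.803278988157), np.float64(182.87986553330106)) bottom (np.float64(247.97462918482077), np.float64(174.55011705101955)) hub (np.float64(277.84147036469653), np.float64(179.9005519091636)) 0.006601122691562932 [0.43028892 0.22134279 0.43447174]
```

View pics/w1c.png

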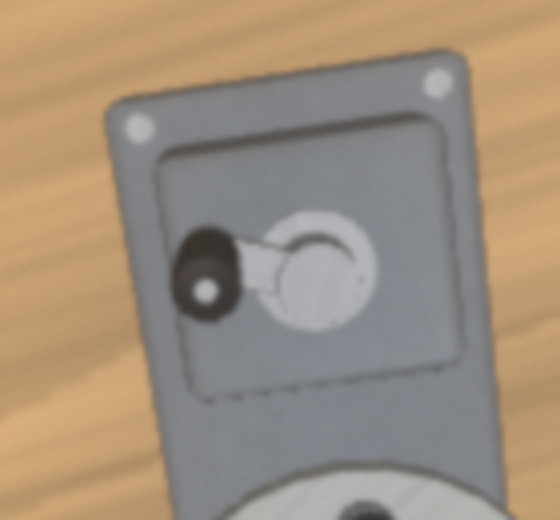

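Run:
```python
from h import *
print(tool([.4958,.1929,.27]),tool([.4958,.1929,.118]))
```

```text
[-2.13757665 -8.35540702 -0.01458133] [ -2.17646067  -8.37935016 151.98541181]
```

```bash
python3 -m jog '[[0,-2,-8,20,0,0,0],[0,-2,-8,50,0,0,0],[0,-2,-8,80,0,0,0],[0,-2,-8,110,0,0,0],[0,-2,-8,130,0,0,0],[0,-2,-8,142,0,0,0],[0,-2,-8,152,0,0,0],[0,-2,-8,152,0,0,0],[0,-2,-8,152,0,0,0],[0,-2,-8,152,0,0,0]]' 30
python3 -m jog '[[0.4,0,0,0,0,0,0],[0.6,0,0,0,0,0,0],[0.7,0,0,0,0,0,0],[1,0,0,0,0,0,0],[1,0,0,0,0,0,0],[1,0,0,0,0,0,0],[1,0,0,0,0,0,0],[1,0,0,0,0,0,0]]' 30
```

```text
time: 2.8
eef_pos: [0.4975, 0.1924, 0.1194]
tcp_rot: [0.15, 0.989, 0.0, 0.001]
contact_force: [0.5, -0.7, -0.3]
opening: 1.002
finger_force: 0.0
time: 3.6
eef_pos: [0.4965, 0.1921, 0.118]
tcp_rot: [0.15, 0.989, -0.0, -0.0]
contact_force: [0.1, -0.2, 0.6]
opening: 0.001
finger_force: 0.0
```

The jaws shut fully without finding the knob, so I'll look.

Run:
```python
from h import *
a=imaging.read_camera("wrist")["image"]; b=imaging.read_camera("top")["image"]; d=imaging.read_camera("scene")["image"]
L=cv2.resize(a[60:384,80:440],(400,360)); M=cv2.resize(b[190:290,90:210],(400,333),interpolation=2);N=cv2.resize(d[130:310,290:430],(400,514),interpolation=2)
o=np.zeros((600,800,3),np.uint8); o[:300,:400]=cv2.resize(L,(400,300));o[300:,:400]=cv2.resize(M,(400,300));o[:514,400:]=N
cv2.imwrite("pics/chk.png",o)
```

```text
(no output)
```

View pics/chk.png

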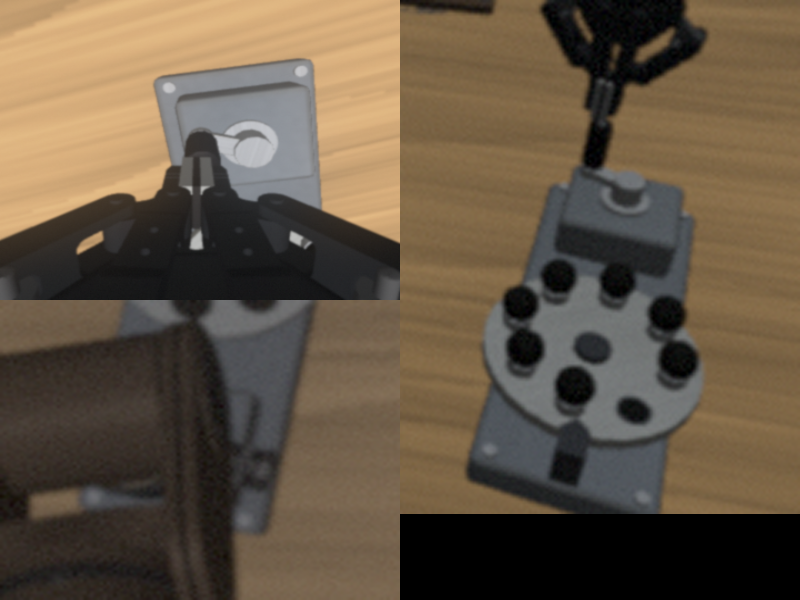

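Run:
```python
from h import *
c=imaging.read_camera("wrist")
T=np.linalg.inv(c["tool_from_camera"])
for p in([0,0,.014],[0,0,-.005],[0,0,.03],[.011,0,.014],[-.011,0,.014]):
    q=T[:3,:3]@np.array(p)+T[:3,3]; print(p,c["fx"]*q[0]/q[2]+c["cx"],c["fy"]*q[1]/q[2]+c["cy"])
a=c["image"][150:300,190:330]; d=imaging.read_camera("scene")["image"][130:220,320:410]
g=lambda i,w,h:cv2.convertScaleAbs(cv2.resize(i,(w,h),interpolation=2),alpha=1.8,beta=15)
o=np.zeros((480,800,3),np.uint8); o[:428,:400]=g(a,400,428);o[:400,400:]=g(d,400,400)
cv2.imwrite("pics/chk2.png",o)
```

```text
[0, 0, 0.014] 256.91786379010927 221.46710151547256
[0, 0, -0.005] 256.9586347501205 232.88300913884044
[0, 0, 0.03] 256.8891425899639 213.42513812776656
[0.011, 0, 0.014] 256.9214958524899 205.7989612906387
[-0.011, 0, 0.014] 256.9143441012193 236.6504803501852
```

View pics/chk2.png

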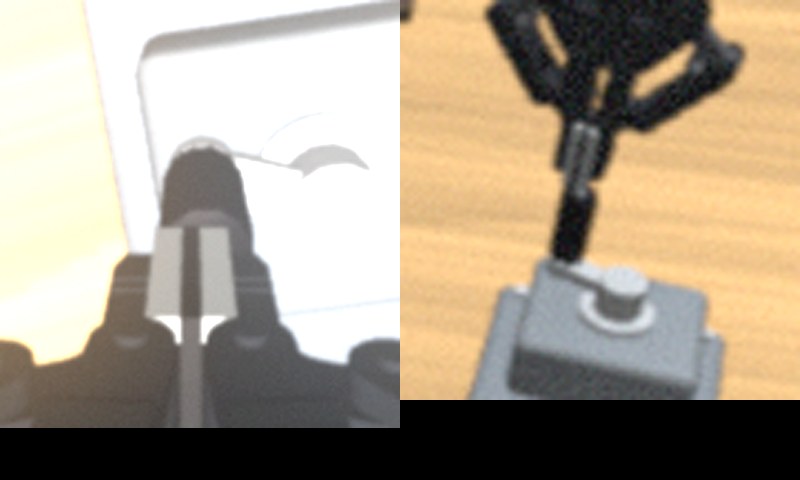

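Run:
```python
from h import *
from plant import ctrl
print({k:getattr(ctrl,k) for k in dir(ctrl) if not k.startswith("_")})
c=imaging.read_camera("wrist"); s=get_state()
R=Ro.from_quat(s["tcp_rot"]).as_matrix();T=c["tool_from_camera"]; Rw=R@T[:3,:3]; o=np.array(s["eef_pos"])+R@T[:3,3]
w=lambda X:(lambda p:(c["fx"]*p[0]/p[2]+c["cx"],c["fy"]*p[1]/p[2]+c["cy"]))(Rw.T@(np.array(X)-o))
for X in([.5127,.2235,.094],[.4958,.1929,.135],[.4958,.1929,.09]):print(X,w(X))
print(s["opening"],s["eef_pos"],s["qpos"])
```

```text
{'Unreachable': <class 'plant.Unreachable'>, 'tip_reach': 0.014}
[0.5127, 0.2235, 0.094] (np.float64(306.0695122055781), np.float64(224.46170142454895))
[0.4958, 0.1929, 0.135] (np.float64(257.9783308765267), np.float64(239.9543264753658))
[0.4958, 0.1929, 0.09] (np.float64(257.6714730541994), np.float64(213.17499230921578))
0.001296784029407986 [0.49648443 0.19210418 0.11803165] [ 1.78490968e-01  6.69867704e-02  2.00203496e+00  1.66293018e-05
  1.07259824e+00 -1.09054752e+00]
```

The jaws are centred, but both views show the real fingertips above the knob top. They stand about 26 mm behind the reported TCP, roughly 40 mm shorter than stated. I'll open, go 30 mm lower and close again.

```bash
python3 -m jog '[[0,0,0,-5,0,0,0],[0,0,0,-5,0,0,0],[0,0,0,-5,0,0,0],[0,0,0,-5,0,0,0],[0,0,0,0,0,0,0],[0,0,0,8,0,0,0],[0,0,0,16,0,0,0],[0,0,0,24,0,0,0],[0,0,0,30,0,0,0],[0,0,0,30,0,0,0],[0,0,0,30,0,0,0]]'
python3 -m jog '[[0.5,0,0,0,0,0,0],[0.6,0,0,0,0,0,0],[0.7,0,0,0,0,0,0],[1,0,0,0,0,0,0],[1,0,0,0,0,0,0],[1,0,0,0,0,0,0],[1,0,0,0,0,0,0],[1,0,0,0,0,0,0]]' 30
```

```text
time: 5.0
eef_pos: [0.4965, 0.1921, 0.0878]
tcp_rot: [0.15, 0.989, -0.0, -0.0]
contact_force: [0.9, -0.6, -0.1]
opening: 0.998
finger_force: 0.0
time: 5.8
eef_pos: [0.4978, 0.1942, 0.0888]
tcp_rot: [0.151, 0.989, 0.003, 0.002]
contact_force: [2.8, 6.0, -0.8]
opening: 0.222
finger_force: 30.0
```

Gripped (opening 0.222, about 20 mm). Next I'll work out the clockwise circle offsets in tool axes.

Run:
```python
import numpy as np
from scipy.spatial.transform import Rotation as Ro
R=Ro.from_quat([.15,.9887,0,0]); a0=np.radians(-117.3)
f=lambda a:35*np.array([np.cos(a),np.sin(a),0])
for k in range(1,13):print(15*k,R.inv().apply(f(a0-np.radians(15*k))-f(a0)).round(1)[:2])
```

```text
15 [8.7 2.8]
30 [16.4  7.7]
45 [22.6 14.4]
60 [26.8 22.5]
75 [28.8 31.4]
90 [28.4 40.6]
105 [25.6 49.3]
120 [20.7 57. ]
135 [13.9 63.1]
150 [ 5.8 67.4]
165 [-3.1 69.3]
180 [-12.2  68.9]
```

```bash
python3 -m jog '[[1,8.7,2.8,0,0,0,0],[1,16.4,7.7,0,0,0,0],[1,22.6,14.4,0,0,0,0],[1,26.8,22.5,0,0,0,0],[1,28.8,31.4,0,0,0,0],[1,28.4,40.6,0,0,0,0],[1,28.4,40.6,0,0,0,0],[1,28.4,40.6,0,0,0,0]]'
```

```text
time: 6.6
eef_pos: [0.483, 0.2396, 0.0888]
tcp_rot: [0.15, 0.989, 0.001, 0.002]
contact_force: [3.8, -0.3, 1.1]
opening: 0.222
finger_force: 30.3
```

```bash
python3 -m jog '[[1,-2.8,8.7,0,0,0,0],[1,-7.7,16.4,0,0,0,0],[1,-14.5,22.5,0,0,0,0],[1,-22.6,26.8,0,0,0,0],[1,-31.5,28.7,0,0,0,0],[1,-40.6,28.3,0,0,0,0],[1,-49.3,25.5,0,0,0,0],[1,-57,20.6,0,0,0,0],[1,-63.1,13.9,0,0,0,0],[1,-67.3,5.8,0,0,0,0],[1,-69.2,-3.1,0,0,0,0],[1,-68.9,-12.2,0,0,0,0]]'
```

```text
time: 7.8
eef_pos: [0.5457, 0.2081, 0.0889]
tcp_rot: [0.151, 0.989, 0.002, 0.002]
contact_force: [3.2, 2.8, 0.3]
opening: 0.22
finger_force: 30.3
```

```bash
python3 -m jog '[[1,2.8,-8.7,0,0,0,0],[1,7.7,-16.4,0,0,0,0],[1,14.5,-22.5,0,0,0,0],[1,22.6,-26.8,0,0,0,0],[1,31.5,-28.7,0,0,0,0],[1,40.6,-28.3,0,0,0,0],[1,49.3,-25.5,0,0,0,0],[1,57,-20.6,0,0,0,0],[1,63.1,-13.9,0,0,0,0],[1,67.3,-5.8,0,0,0,0],[1,69.2,3.1,0,0,0,0],[1,68.9,12.2,0,0,0,0]]'
python3 -m jog '[[1,-2.8,8.7,0,0,0,0],[1,-7.7,16.4,0,0,0,0],[1,-14.5,22.5,0,0,0,0],[1,-22.6,26.8,0,0,0,0],[1,-31.5,28.7,0,0,0,0],[1,-40.6,28.3,0,0,0,0],[1,-49.3,25.5,0,0,0,0],[1,-57,20.6,0,0,0,0],[1,-57,20.6,0,0,0,0],[1,-57,20.6,0,0,0,0]]'
python3 - <<'E'
from h import *
o=np.zeros((600,800,3),np.uint8)
a=imaging.read_camera("top"); b=imaging.read_camera("scene")
o[:,:400]=cv2.resize(a["image"][115:265,105:205],(400,600),interpolation=2);o[:514,400:]=cv2.resize(b["image"][200:320,300:410],(400,514),interpolation=2)
cv2.imwrite("pics/r1.png",o)
E
```

```text
time: 9.0
eef_pos: [0.4821, 0.2378, 0.0887]
tcp_rot: [0.149, 0.989, -0.002, 0.002]
contact_force: [3.8, -5.7, 4.5]
opening: 0.22
finger_force: 30.6
time: 10.0
eef_pos: [0.544, 0.2439, 0.0892]
tcp_rot: [0.151, 0.989, 0.003, 0.003]
contact_force: [8.0, 5.9, -0.1]
opening: 0.225
finger_force: 30.4
```

View pics/r1.png

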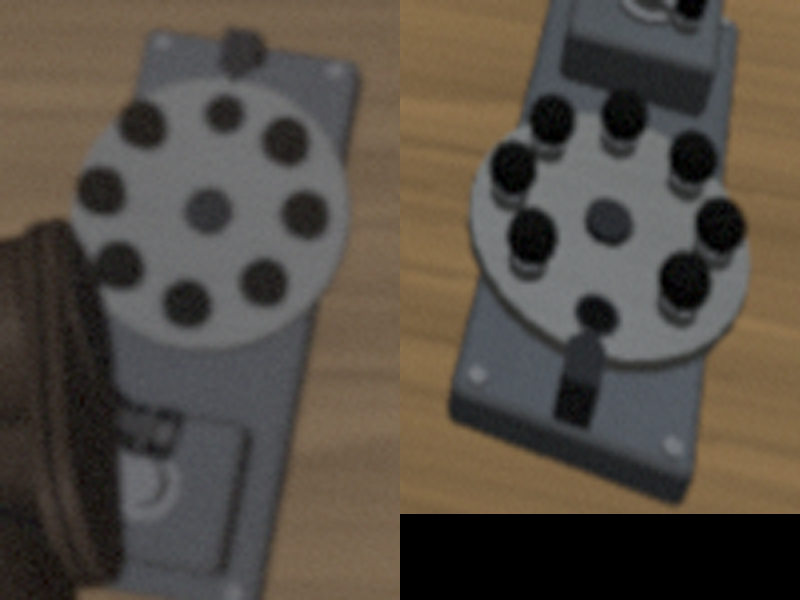

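The empty socket (225,114) now stands in line with the pointer (242,55), to within about 3°. Release and retreat upward.

```bash
python3 -m jog '[[0.6,0,0,0,0,0,0],[0,0,0,0,0,0,0],[0,0,0,0,0,0,0],[0,0,0,0,0,0,0],[0,0,0,0,0,0,0],[0,0,0,-15,0,0,0],[0,0,0,-40,0,0,0],[0,0,0,-70,0,0,0],[0,0,0,-100,0,0,0],[0,0,0,-130,0,0,0],[0,0,0,-150,0,0,0],[0,0,0,-150,0,0,0]]'
python3 -m jog '[[0,0,0,0,0,0,0],[0,0,0,0,0,0,0],[0,0,0,0,0,0,0],[0,0,0,0,0,0,0],[0,0,0,0,0,0,0]]'
python3 - <<'E'
from h import *
a=imaging.read_camera("top"); b=imaging.read_camera("scene")
d=at(a,157.4,168.2,.052);e=at(a,161.2,143.5,.052)
print("value ~",-(np.arctan2(*(e-d)[1::-1])+.148))
o=np.zeros((600,800,3),np.uint8)
o[:,:400]=cv2.resize(a["image"][115:265,105:205],(400,600),interpolation=2);o[:514,400:]=cv2.resize(b["image"][200:320,300:410],(400,514),interpolation=2)
cv2.imwrite("pics/r2.png",o)
E
```

```text
time: 11.3
eef_pos: [0.5442, 0.2426, 0.2438]
tcp_rot: [0.15, 0.989, 0.002, 0.004]
contact_force: [-0.0, -0.8, -0.1]
opening: 0.999
finger_force: 0.0
time: 11.8
eef_pos: [0.5417, 0.2419, 0.2371]
tcp_rot: [0.15, 0.989, -0.0, -0.001]
contact_force: [0.3, -0.6, -0.3]
opening: 1.001
finger_force: 0.0
value ~ -0.04499545258091518
```

View pics/r2.png

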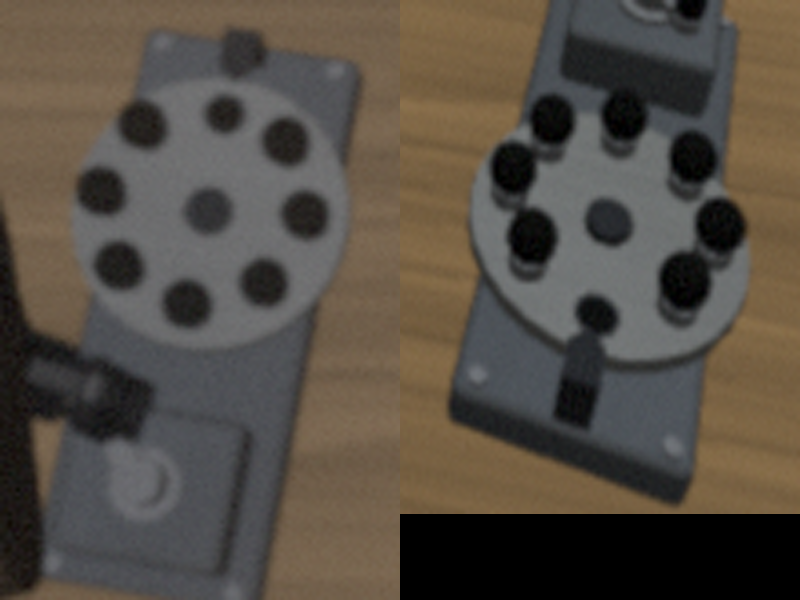

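The carousel hasn't moved since release: the socket at (225,114) is still in line with the pointer, at about -0.04 rad. The gripper is open and clear.

```bash
python3 -c "
from plant import workorder; print(workorder.sign_off())"
```

```text
the job is handed in; nothing more can be done
None
```

I wound the bulb carousel's crank about 1.7 turns clockwise, so its empty place is in line with the pointer (about -0.04 rad by camera). I then let go of the crank, never moved the arm to the stud unit, and handed the job in at about 12 s; no verdict was returned.

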